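# Set the hold-down spindle of a clamping fixture to the workpiece and lock it

### The arm

A 6-joint arm with a two-finger parallel gripper is mounted at the origin on a cart in front of the work surface, level with it; the furniture and walls round the work are solid. World frame = base frame: x ahead of the robot, y to its left, z up, the work surface at z = 0. Lengths are in m, angles in rad, forces in N, time in s.
With the tool pointing down it reaches from about 0.3 to 0.875 m from the base axis. Payload 6.4 kg.
Tool frame: the origin (TCP) lies midway between the tips of the shut fingers; the grasp point (between the pads) lies 19 mm behind it (ctrl.pinch_z is the distance from the TCP to the grasp point, in m); z points along the fingers, y is the line along which they close (so a half turn about z gives the same grasp; the last joint's range is limited). The gripper opens to 85 mm and grips with 20 to 120 N. Pads are 22 mm wide; open, the fingers measure 114 mm over their backs; the gripper's body (76 mm by 85 mm) begins 54 mm behind the grasp point. The pads swing forward as they close: fully open they stand 13 mm farther back than shut.
Start: joints at [1.09, 0.181, 1.607, -0, 1.354, -0.206], TCP at [0.156, 0.553, 0.231] pointing down, gripper open.
Joint ranges: [-2.99, 2.99], [-0.89, 2.07], [0.3, 2.58], [-1.14, 4.28], [0, 2.63], [-3.12, 3.12]. Speed limits (rad/s): [2.57, 2.57, 3.01, 3.14, 3.14, 3.14].

### API

Orientations are given as a unit quaternion [w, x, y, z].
In Python, from bench import ctrl gives the robot as it stands.
- The arm moves only by the tool apply_moves, never from a script. Its argument "moves" is a list of rows, each an object with "jaw": the opening, from 0 (shut) to 1 (fully open); "offset": the shift along the tool's x, y, z in mm, a list of three; "rot": the turn, a rotation vector about the tool's x, y, z in degrees, a list of three. In form: [{"jaw": jaw, "offset": [dx, dy, dz], "rot": [ax, ay, az]}, ...]. A call has exactly 5 rows; each row shifts and turns the commanded pose from where the row before left it, along the tool's axes as they then stand; what a row does not reach is not made up. A row lasts 1/8 s, in which the tool goes at most 62.5 mm and 10.7 degrees, less where a joint would pass 70% of its speed; a pose out of reach is approached as far as the arm can. A call is refused whole if a number of a shift passes 62.5 or a number of a turn 10.7, either way. A call with a gripper value outside its range is refused whole. The fingers move at their own pace and stop on an object; the grip force is fixed at half the most. Time passes only in rows, so rows that do not move let the fingers close, or fill a call up. It gives the time, the measured TCP pose, the force, the opening and the grip force at its end, in the units of the state.
- ctrl.get_obs(): the state, without advancing time (a new reading comes with each control period).
- ctrl.camera(name): name is "side" or "top"; returns (picture, depth): 400x640x3 uint8, red, green, blue; 400x640 float32, m along the optical axis (not along the pixel's ray), 0 where there is no reading.
- ctrl.camera_params(name): a dict with "K" (3x3 intrinsics, pixels), "cam_to_world" (4x4, takes a point from camera to world coordinates). Camera axes: x right, y down, z forward; pixel columns grow to the right and rows downward; lengths in m; the calibration is good to about 2 mm. A picture is of the moment at which its call begins. camera_params takes no time and is no camera call.
- ctrl.hand_in(): hands the job in; it is judged then, once.
Trained networks look in the newest picture that a camera, given by its name, has taken for a name from the list of things; names that differ only in an ending like _2 or _b are one class to them, and where a whole thing is asked for, a point or a joint stands for the part that bears it (a point fixed in the world has none). Each returns a list of dicts, best first, with "score" (0 to 1); they miss things now and then, are a little off and sometimes report something else, mostly with a low value. They report only what shows in the picture. A call takes as long as a camera call.
- ctrl.outline_of(camera, target): "region" (400x640 bool, what is visible of it) and "position" ([column, row] in pixels, amid what is visible of it).
The state is a dict: "time_s": time; "q": joint angles; "dq": joint speeds; "joint_efforts": joint torques, N m; "eef_pos": TCP position; "eef_rot": TCP orientation; "wrist_force": force on the tool from outside, world axes, zero at the start; "torque": the same for the moment, N m; "opening": opening from 0.0 (shut) to 1.0 (fully open); "grasp_force": force on a finger pad.
Only numpy, scipy, OpenCV 4.12 (cv2) and the standard library are available. Lean on these libraries where they do the work, as an engineer would, in place of code of your own. Each camera call takes 0.05 s, during which the arm holds its last target. There are 200 camera calls.

### The job

The hold-down of the small clamping fixture must be reset to the workpiece that stands in its nest. Turn the lock ring back until the spindle is free, wind the spindle down by its knob until the foot holds the workpiece with a light, firm nip (do not crush it), and then turn the lock ring tight again so that the setting keeps. Leave the other parts on the worktop where they are.

Things in the scene. Friction and masses are not known exactly. Their poses are not given: they have to be found in the camera images.
- fixture: Clamping fixture bolted to the worktop: base plate 114 x 72 x 10 mm, grey column and bridge (top at 74 mm), slotted sleeve 33 mm across on the bridge up to the ring. Origin: on the worktop, on the vertical spindle axis; its x axis points to the column. Nothing of it or near it reaches above 75 mm within 70 mm of the axis, but ring and spindle.
- ring (a point): Centre of the lock ring: dark knurled steel ring on the sleeve, 46 mm across, 14 mm high, middle always 102 mm above the worktop. Clockwise seen from above tightens. It starts tight; 1.0 rad counterclockwise (1.3 to be sure) frees the spindle. Drag 0.2 Nm, plus up to 0.2 Nm as it tightens; it locks well 0.7 rad after it begins to grip and comes to a firm stop at 1.3 rad.
- knob (a point): Centre of the spindle's knurled aluminium knob, 30 mm across, 24 mm high, above the ring on the same axis; its height (129 to 134 mm) moves with the spindle. It turns with 0.1 Nm while the ring is loose, and about 0.007 Nm more per newton once the foot presses. Clockwise from above screws the spindle down 8 mm a turn (1.27 mm per rad), and the hand has to follow it down.
- spindle: The spindle (knob, threaded stem and foot in one). Origin on the axis, 130 mm below the knob's centre. Under the bridge its 36 mm foot carries a black wear pad, worn more or less, whose height is not known to a millimetre; it starts 0.7 to 3.2 mm (0.5 to 2.5 rad of turning) above the workpiece. Once it touches, the nip grows by about 200 N per rad; 20 N is good, over 70 N crushes the workpiece.
- collet: Collet inside the sleeve, which the lock ring closes on the spindle; not visible. Origin within 3 mm of the fixture's origin. The spindle is locked when it grips with more than 35 N.
- workpiece: Plain aluminium cup, 40 mm across, 22 mm high, standing in the 5 mm high nest ring on the base plate, under the foot. Origin: centre of its underside, 10 mm above the worktop. It is not to be handled.
- spare_workpiece: Bystander: black round cup, 40 mm across, 22 mm high. Origin: centre of its underside. Leave it alone.
- relay: Bystander: small black plug-in relay, 29 x 21 x 40 mm. Origin: centre of its underside. Leave it alone.
- solenoid_valve: Bystander: grey solenoid valve with two blue-ringed fittings, 22 x 91 x 48 mm. Origin: centre of its underside. Leave it alone.
- compact_cylinder: Bystander: grey compact cylinder with a short rod, 36 x 76 x 54 mm. Origin: centre of its underside. Leave it alone.
- sensor: Bystander: threaded barrel sensor with two nuts, 17 x 62 x 19 mm. Origin: centre of its underside. Leave it alone.
- tee: Bystander: black push-in T fitting, 29 x 46 x 14 mm. Origin: centre of its underside. Leave it alone.

How it is judged:
On the way, in this order (a step that is already met when the one before it is completed fails the run):
1. the lock ring is turned back far enough that the collet lets the spindle go (contact force between collet and spindle below 1 N), for 0.2 s.
2. with the ring still loose, the spindle is wound down until its foot presses on the workpiece (contact force between spindle and workpiece above 5 N and contact force between collet and spindle below 1 N), for 0.3 s.
At the end, for the whole second after the job is handed in: The lock ring is tight (the collet grips the spindle with more than 35 N), the foot holds the workpiece with 5 to 50 N, and the workpiece stands in its nest (within 4 mm of the axis, not lifted) (contact force between collet and spindle above 35 N and contact force between spindle and workpiece between 5 and 50 N and horizontal distance between workpiece and fixture below 0.004 m and z of workpiece in the frame of fixture below 0.014 m); the robot touches nothing.
It fails at once if the foot crushes the workpiece (presses on it with more than 70 N) (contact force between spindle and workpiece above 70 N).
It fails at once if another part on the worktop is shifted by more than 15 mm (distance of any of spare_workpiece, relay, solenoid_valve, compact_cylinder, sensor, tee from where it was at the start of the episode above 0.015 m).
It also fails if it takes over 72 s, if anything falls off the work surface, if the arm or the gripper's body presses on something with over 40 N, if the wrist force passes 120 N, or if a joint passes its speed limit or range.

## Working session

There is one attempt and no reset: what is moved stays moved. The work goes in short steps, Python scripts to look and compute and a tool call to move; the robot and the scene stay as the last step left them, time stands still between calls to the robot, and variables do not carry over. Pictures are saved under pics/ and viewed, at most 10 in all, crops included, and the job is handed in when it is done.

Besides the shell and the picture viewer there is one more tool, called after "Call:" as name(argument=value, ...) on one line, values as JSON. apply_moves: Moves the arm, as the interface text tells. Its arguments: {"type":"object","properties":{"moves":{"type":"array"}},"required":["moves"]}

```bash
mkdir -p pics; cat > h.py <<'E'
import numpy as np,cv2
from bench import ctrl
def cloud(cam,depth):
    p=ctrl.camera_params(cam);K=p["K"];T=np.array(p["cam_to_world"])
    v,u=np.indices(depth.shape)
    P=np.stack([(u-K[0][2])/K[0][0]*depth,(v-K[1][2])/K[1][1]*depth,depth],-1)
    return P@T[:3,:3].T+T[:3,3]
E
python3 - <<'E'
from h import *
o=ctrl.get_obs();print({k:np.round(v,3) for k,v in o.items()})
ims=[]
for c in("side","top"):
    im,d=ctrl.camera(c);P=cloud(c,d);ims.append(im)
    print(c,np.round(ctrl.camera_params(c)["cam_to_world"],3).tolist())
    for t in("ring","knob","fixture"):
        for r in ctrl.outline_of(c,t)[:2]:
            m=r["region"]&(d>0);q=P[m]
            print(t,round(r["score"],2),r["position"],m.sum(),np.round(np.median(q,0),4),np.round(np.percentile(q,[2,98],axis=0),4).tolist())
    cv2.imwrite(f"pics/{c}0.png",im[:,:,::-1])
E
```

```text
{'time_s': np.float64(0.0), 'q': array([ 1.09 ,  0.182,  1.608, -0.   ,  1.354, -0.206]), 'dq': array([ 0.   , -0.002, -0.001,  0.003, -0.002, -0.   ]), 'joint_efforts': array([-0.0000e+00, -4.4486e+01, -3.5134e+01, -0.0000e+00,  9.0000e-03,
        0.0000e+00]), 'eef_pos': array([0.156, 0.553, 0.23 ]), 'eef_rot': array([-0.   ,  0.137,  0.991, -0.001]), 'wrist_force': array([-0.152, -0.01 ,  0.357]), 'torque': array([ 0.014, -0.021,  0.009]), 'grasp_force': np.float64(0.0), 'opening': np.float64(0.998)}
side [[0.935, -0.133, 0.328, 0.062], [-0.354, -0.334, 0.874, -1.024], [-0.007, -0.933, -0.359, 0.54], [0.0, 0.0, 0.0, 1.0]]
ring 0.73 [332.6, 203.5] 153 [ 0.4535 -0.0269  0.107 ] [[0.4365, -0.0363, 0.0959], [0.4788, -0.0032, 0.1103]]
knob 0.51 [334.2, 193.8] 282 [ 0.4564 -0.0204  0.1235] [[0.4435, -0.0309, 0.0024], [0.609, 0.3056, 0.1456]]
fixture 0.62 [339.8, 221.7] 1511 [ 0.4629 -0.0234  0.0602] [[0.4225, -0.0506, 0.0035], [0.519, 0.0124, 0.1438]]
top [[0.028, -0.998, 0.057, 0.381], [-0.999, -0.027, 0.021, 0.032], [-0.019, -0.058, -0.998, 1.309], [0.0, 0.0, 0.0, 1.0]]
ring 0.4 [337.7, 194.4] 108 [ 0.4522 -0.0069  0.1082] [[0.4359, -0.0292, 0.1022], [0.4809, 0.0133, 0.1301]]
knob 0.68 [337.9, 186.6] 97 [ 0.4589 -0.008   0.1435] [[0.4451, -0.0218, 0.138], [0.4727, 0.0056, 0.147]]
fixture 0.76 [335.6, 186.5] 869 [ 0.4729 -0.0011  0.0705] [[0.4249, -0.0437, 0.0028], [0.5345, 0.0376, 0.1457]]
```

```bash
python3 - <<'E'
import cv2,numpy as np
a=cv2.imread("pics/side0.png");b=cv2.imread("pics/top0.png")
a=cv2.resize(a[80:280,240:480],None,fx=1.6*1.0,fy=1.6);b=cv2.resize(b[120:260,230:450],None,fx=1.8,fy=1.8)
w=np.zeros((600,800,3),np.uint8)
w[:a.shape[0],:a.shape[1]]=a; w[:b.shape[0],400:400+b.shape[1]]=b
c=cv2.imread("pics/top0.png");c=cv2.resize(c,(400,250));w[340:590,:400]=c
c=cv2.imread("pics/side0.png");c=cv2.resize(c,(400,250));w[340:590,400:]=c
cv2.imwrite("pics/m0.png",w)
E
```

```text
(no output)
```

View pics/m0.png

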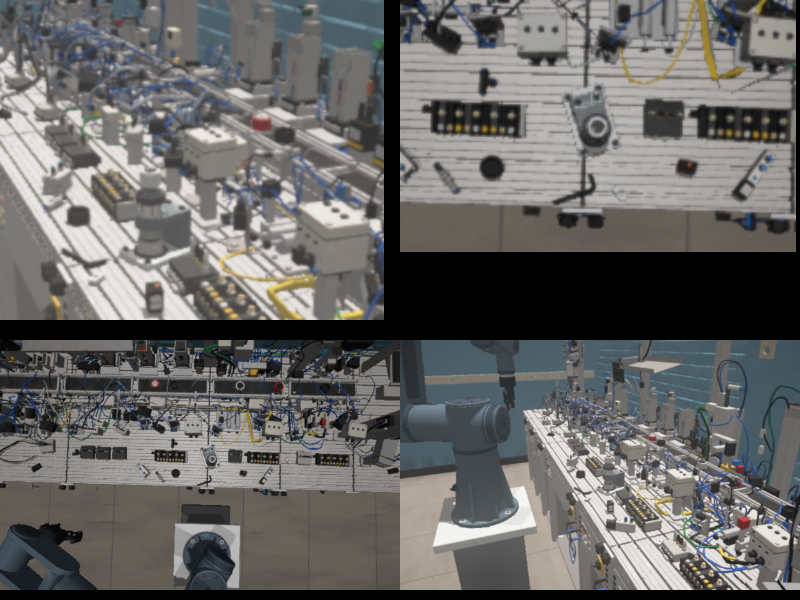

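The top view shows the fixture at about full-image pixel (338,187), with its column away from the robot. The axis is near (0.459, -0.008). The side crop shows the ring and knob clear all round, so I'll move above it.

Call:
apply_moves(moves=[{"jaw": 1,"offset": [-40,-41,0],"rot": [0,0,0]},{"jaw": 1,"offset": [-40,-41,0],"rot": [0,0,0]},{"jaw": 1,"offset": [-40,-41,0],"rot": [0,0,0]},{"jaw": 1,"offset": [-40,-41,0],"rot": [0,0,0]},{"jaw": 1,"offset": [-40,-41,0],"rot": [0,0,0]}])

```text
time_s: 1.02
eef_pos: [0.2935, 0.3004, 0.2316]
eef_rot: [0.0, 0.137, 0.991, 0.0]
wrist_force: [0.9, 0.2, 0.0]
opening: 1.003
grasp_force: 0.0
```

Call:
apply_moves(moves=[{"jaw": 1,"offset": [-40,-41,0],"rot": [0,0,0]},{"jaw": 1,"offset": [-40,-41,0],"rot": [0,0,0]},{"jaw": 1,"offset": [-40,-41,0],"rot": [0,0,0]},{"jaw": 1,"offset": [-40,-41,0],"rot": [0,0,0]},{"jaw": 1,"offset": [-40,-41,0],"rot": [0,0,0]}])

```text
time_s: 1.65
eef_pos: [0.4306, 0.0484, 0.2317]
eef_rot: [0.001, 0.137, 0.991, 0.0]
wrist_force: [1.4, 0.0, 1.2]
opening: 0.997
grasp_force: 0.0
```

Call:
apply_moves(moves=[{"jaw": 1,"offset": [0,0,0],"rot": [0,0,10]},{"jaw": 1,"offset": [0,0,0],"rot": [0,0,10]},{"jaw": 1,"offset": [0,0,0],"rot": [0,0,10]},{"jaw": 1,"offset": [0,0,0],"rot": [0,0,10]},{"jaw": 1,"offset": [0,0,0],"rot": [0,0,10]}])

```text
time_s: 2.28
eef_pos: [0.4298, 0.0502, 0.2314]
eef_rot: [0.0, 0.545, 0.838, 0.0]
wrist_force: [-0.4, 0.2, 0.1]
opening: 0.994
grasp_force: 0.0
```

```bash
cat >> h.py <<'E'
from scipy.spatial.transform import Rotation as Ro
def rel(target):
    o=ctrl.get_obs();w=np.array(o["eef_rot"]);R=Ro.from_quat([*w[1:],w[0]]).as_matrix()
    print("t",round(float(o["time_s"]),2),"pos",np.round(o["eef_pos"],4),"z",np.round(R[:,2],4),"q",np.round(o["q"],2),"F",np.round(o["wrist_force"],1),"T",np.round(o["torque"],3),"op",round(float(o["opening"]),3),"g",round(float(o["grasp_force"]),1))
    print("offset mm",np.round(R.T@(np.array(target)-o["eef_pos"])*1000,1))
E
python3 -c "
from h import *
rel([.459,-.008,.23])
im,d=ctrl.camera('side');P=cloud('side',d)
m=(abs(P[...,0]-.459)<.06)&(abs(P[...,1]+.008)<.06)
for lo,hi in((.12,.14),(.097,.108)):
    q=P[m&(P[...,2]>lo)&(P[...,2]<hi)][:,:2]
    r=.015 if lo>.11 else .023
    from scipy.optimize import least_squares
    s=least_squares(lambda c:np.hypot(*(q-c).T)-r,[.459,-.008],loss='soft_l1',f_scale=.002)
    print(len(q),s.x,np.abs(s.fun).mean())
"
```

```text
t 2.27 pos [0.4298 0.0502 0.2314] z [ 3.e-04 -1.e-04 -1.e+00] q [-0.16 -0.15  1.95 -0.    1.35 -0.58] F [-0.4  0.2  0.1] T [0.025 0.012 0.092] op 0.994 g 0.0
offset mm [-65.1   3.1   1.4]
94 [ 0.46026229 -0.01181171] 0.0014526557857077642
97 [ 0.46005205 -0.01199236] 0.0023012986785236936
```

Call:
apply_moves(moves=[{"jaw": 1,"offset": [-33.5,1.4,0],"rot": [0,0,0]},{"jaw": 1,"offset": [-33.6,1.3,0],"rot": [0,0,0]},{"jaw": 1,"offset": [0,0,40],"rot": [0,0,0]},{"jaw": 1,"offset": [0,0,20],"rot": [0,0,0]},{"jaw": 1,"offset": [0,0,0],"rot": [0,0,0]}])

```text
time_s: 2.95
eef_pos: [0.4585, -0.0095, 0.1698]
eef_rot: [-0.002, 0.542, 0.84, -0.001]
wrist_force: [-0.5, 0.3, 1.3]
opening: 1.0
grasp_force: 0.0
```

```bash
python3 -c "
from h import *
rel([.4595,-.010,.080])
W=np.zeros((600,800,3),np.uint8)
for i,c in enumerate(('side','top')):
    im,d=ctrl.camera(c)
    p=ctrl.camera_params(c);x=np.linalg.inv(p['cam_to_world'])@[.4595,-.01,.13,1];x=np.array(p['K'])@x[:3];u,v=(x[:2]/x[2]).astype(int)
    W[:400,i*400:i*400+400]=cv2.resize(im[v-50:v+50,u-50:u+50,::-1],(400,400),interpolation=cv2.INTER_CUBIC)
cv2.imwrite('pics/m1.png',W[:400])
"
```

```text
t 2.95 pos [ 0.4585 -0.0095  0.1698] z [-0.0035  0.001  -1.    ] q [-0.28 -0.01  1.95 -0.    1.21 -0.71] F [-0.5  0.3  1.3] T [-0.015  0.038  0.029] op 1.0 g 0.0
offset mm [-1.   1.  89.8]
```

View pics/m1.png

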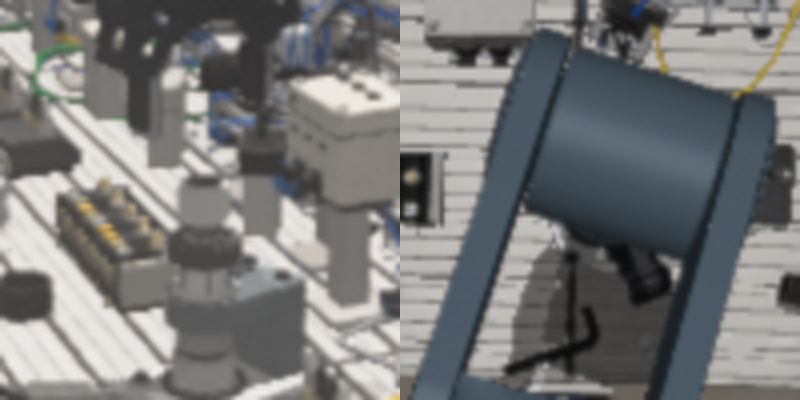

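The side view shows the fingers, at about (140,100) and (258,140) in the crop, straddling the knob at (203,200). I'll descend to the ring.

Call:
apply_moves(moves=[{"jaw": 1,"offset": [-0.5,0.5,30],"rot": [0,0,0]},{"jaw": 1,"offset": [0,0,30],"rot": [0,0,0]},{"jaw": 1,"offset": [0,0,20],"rot": [0,0,0]},{"jaw": 1,"offset": [0,0,10],"rot": [0,0,0]},{"jaw": 1,"offset": [0,0,0],"rot": [0,0,0]}])

```text
time_s: 3.68
eef_pos: [0.4608, -0.0101, 0.0818]
eef_rot: [0.0, 0.543, 0.84, 0.0]
wrist_force: [0.7, -0.5, -0.1]
opening: 0.999
grasp_force: 0.0
```

Call:
apply_moves(moves=[{"jaw": 0.6,"offset": [0,0,0],"rot": [0,0,0]},{"jaw": 0.6,"offset": [0,0,0],"rot": [0,0,0]},{"jaw": 0.45,"offset": [0,0,0],"rot": [0,0,0]},{"jaw": 0.45,"offset": [0,0,0],"rot": [0,0,0]},{"jaw": 0.45,"offset": [0,0,0],"rot": [0,0,0]}])

```text
time_s: 4.3
eef_pos: [0.4597, -0.0107, 0.0822]
eef_rot: [-0.0, 0.543, 0.84, -0.001]
wrist_force: [-9.0, -3.5, 10.4]
opening: 0.519
grasp_force: 59.9
```

```bash
python3 -c "
from h import *
rel([.4595,-.010,.080])
"
```

```text
t 4.3 pos [ 0.4597 -0.0107  0.0822] z [-0.0017 -0.0012 -1.    ] q [-0.28  0.13  2.01 -0.    1.01 -0.7 ] F [-9.  -3.5 10.4] T [-0.33   0.847 -0.005] op 0.519 g 59.9
offset mm [0.7 0.1 2.2]
```

Call:
apply_moves(moves=[{"jaw": 0.45,"offset": [0,-1.0,-0.5],"rot": [0,0,0]},{"jaw": 0.45,"offset": [0,0,0],"rot": [0,0,-5]},{"jaw": 0.45,"offset": [0,0,0],"rot": [0,0,-5]},{"jaw": 0.45,"offset": [0,0,0],"rot": [0,0,-5]},{"jaw": 0.45,"offset": [0,0,0],"rot": [0,0,0]}])

```text
time_s: 4.92
eef_pos: [0.4599, -0.0106, 0.0823]
eef_rot: [0.0, 0.429, 0.903, -0.0]
wrist_force: [-3.0, -1.2, 3.7]
opening: 0.517
grasp_force: 61.9
```

```bash
python3 -c "
from h import *
rel([.4595,-.010,.080])
"
```

```text
t 4.92 pos [ 0.4599 -0.0106  0.0823] z [ 8.e-04 -4.e-04 -1.e+00] q [-0.28  0.13  2.01 -0.    1.01 -0.97] F [-3.  -1.2  3.7] T [ 0.113 -0.012  0.263] op 0.517 g 61.9
offset mm [0.7 0.1 2.3]
```

Call:
apply_moves(moves=[{"jaw": 0.45,"offset": [0,0,0],"rot": [0,0,-7]},{"jaw": 0.45,"offset": [0,0,0],"rot": [0,0,-7]},{"jaw": 0.45,"offset": [0,0,0],"rot": [0,0,-7]},{"jaw": 0.45,"offset": [0,0,0],"rot": [0,0,-7]},{"jaw": 0.45,"offset": [0,0,0],"rot": [0,0,-7]}])

```text
time_s: 5.55
eef_pos: [0.46, -0.0103, 0.0823]
eef_rot: [0.001, 0.136, 0.991, 0.0]
wrist_force: [-0.5, -0.7, 3.1]
opening: 0.514
grasp_force: 61.9
```

Call:
apply_moves(moves=[{"jaw": 0.45,"offset": [0,0,0],"rot": [0,0,-7]},{"jaw": 0.45,"offset": [0,0,0],"rot": [0,0,-7]},{"jaw": 0.45,"offset": [0,0,0],"rot": [0,0,-7]},{"jaw": 0.45,"offset": [0,0,0],"rot": [0,0,-4]},{"jaw": 0.45,"offset": [0,0,0],"rot": [0,0,0]}])

```text
time_s: 6.18
eef_pos: [0.46, -0.01, 0.0823]
eef_rot: [0.001, -0.08, 0.997, 0.0]
wrist_force: [0.2, 3.2, 5.8]
opening: 0.518
grasp_force: 62.0
```

```bash
python3 -c "
from h import *
rel([.46,-.0107,.112])
"
```

```text
t 6.17 pos [ 0.46   -0.01    0.0823] z [ 1.1e-03  7.0e-04 -1.0e+00] q [-0.28  0.13  2.01  0.    1.01 -2.01] F [0.2 3.2 5.8] T [0.847 0.059 0.236] op 0.518 g 62.0
offset mm [  0.1  -0.6 -29.7]
```

Call:
apply_moves(moves=[{"jaw": 1,"offset": [0,0,0],"rot": [0,0,0]},{"jaw": 1,"offset": [0,0,0],"rot": [0,0,0]},{"jaw": 1,"offset": [0,0,-15],"rot": [0,0,0]},{"jaw": 0.6,"offset": [0,0,-16],"rot": [0,0,0]},{"jaw": 0.6,"offset": [0,0,0],"rot": [0,0,0]}])

```text
time_s: 6.8
eef_pos: [0.4612, -0.0109, 0.115]
eef_rot: [0.002, -0.081, 0.997, -0.001]
wrist_force: [-0.3, 0.1, -0.0]
opening: 0.614
grasp_force: 0.0
```

```bash
python3 -c "
from h import *
rel([.46,-.0105,.113])
im,d=ctrl.camera('side');P=cloud('side',d)
m=(abs(P[...,0]-.46)<.014)&(abs(P[...,1]+.015)<.02)&(P[...,2]>.12)&(P[...,2]<.155)
print(np.percentile(P[m][:,2],[50,90,98]))
"
```

```text
t 6.8 pos [ 0.4612 -0.0109  0.115 ] z [ 0.0043 -0.0013 -1.    ] q [-0.28  0.07  1.99 -0.    1.08 -2.01] F [-0.3  0.1 -0. ] T [ 0.022 -0.011 -0.02 ] op 0.614 g 0.0
offset mm [1.1 0.6 2. ]
[0.13902181 0.14497125 0.14578389]
```

Call:
apply_moves(moves=[{"jaw": 0.25,"offset": [0.5,0.3,1.5],"rot": [0,0,0]},{"jaw": 0.25,"offset": [0,0,0],"rot": [0,0,0]},{"jaw": 0.25,"offset": [0,0,0],"rot": [0,0,0]},{"jaw": 0.25,"offset": [0,0,0],"rot": [0,0,0]},{"jaw": 0.25,"offset": [0,0,0],"rot": [0,0,0]}])

```text
time_s: 7.48
eef_pos: [0.4587, -0.0103, 0.1111]
eef_rot: [-0.0, -0.081, 0.997, -0.0]
wrist_force: [-2.5, -1.0, 2.8]
opening: 0.338
grasp_force: 58.8
```

```bash
python3 -c "
from h import *
rel([.46,-.0105,.113])
"
```

```text
t 7.47 pos [ 0.4587 -0.0103  0.1111] z [-8.e-04 -1.e-04 -1.e+00] q [-0.28  0.07  1.99 -0.    1.07 -2.01] F [-2.5 -1.   2.8] T [-0.264  0.354  0.045] op 0.338 g 58.8
offset mm [-1.3 -0.4 -1.9]
```

Call:
apply_moves(moves=[{"jaw": 0.6,"offset": [0,0,0],"rot": [0,0,0]},{"jaw": 0.6,"offset": [0,0,-3],"rot": [0,0,0]},{"jaw": 0.25,"offset": [0,0,0],"rot": [0,0,0]},{"jaw": 0.25,"offset": [0,0,0],"rot": [0,0,0]},{"jaw": 0.25,"offset": [0,0,0],"rot": [0,0,0]}])

```text
time_s: 8.1
eef_pos: [0.4593, -0.0102, 0.1147]
eef_rot: [0.0, -0.081, 0.997, -0.0]
wrist_force: [-2.2, 1.8, 5.9]
opening: 0.333
grasp_force: 58.8
```

Call:
apply_moves(moves=[{"jaw": 0.25,"offset": [0,0,0],"rot": [0,0,0]},{"jaw": 0.25,"offset": [0,0,0.07],"rot": [0,0,3]},{"jaw": 0.25,"offset": [0,0,0.07],"rot": [0,0,3]},{"jaw": 0.25,"offset": [0,0,0.07],"rot": [0,0,3]},{"jaw": 0.25,"offset": [0,0,0.07],"rot": [0,0,3]}])

```text
time_s: 8.72
eef_pos: [0.4593, -0.0102, 0.1145]
eef_rot: [0.0, 0.025, 1.0, -0.0]
wrist_force: [-0.3, 1.0, 4.8]
opening: 0.333
grasp_force: 58.7
```

```bash
python3 -c "
from h import *
rel([.46,-.0105,.113])
for i in range(3):
    ctrl.camera('side');o=ctrl.get_obs();print(np.round(o['torque'],3),np.round(o['wrist_force'],2),np.round(o['q'][5],4))
"
```

```text
t 8.72 pos [ 0.4593 -0.0102  0.1145] z [ 7.e-04 -0.e+00 -1.e+00] q [-0.28  0.07  1.99  0.    1.08 -1.8 ] F [-0.3  1.   4.8] T [0.186 0.227 0.074] op 0.333 g 58.7
offset mm [-0.7 -0.3  1.5]
[ 0.252  0.238 -0.086] [-0.53  0.7   4.93] -1.8008
[ 0.179  0.26  -0.158] [-1.44  1.73  5.07] -1.8034
[ 0.207  0.301 -0.106] [-1.38  1.08  6.43] -1.8043
```

Call:
apply_moves(moves=[{"jaw": 0.25,"offset": [0,0,0.06],"rot": [0,0,3]},{"jaw": 0.25,"offset": [0,0,0.07],"rot": [0,0,3]},{"jaw": 0.25,"offset": [0,0,0.06],"rot": [0,0,3]},{"jaw": 0.25,"offset": [0,0,0.07],"rot": [0,0,3]},{"jaw": 0.25,"offset": [0,0,0.06],"rot": [0,0,3]}])

```text
time_s: 9.5
eef_pos: [0.4593, -0.0101, 0.1141]
eef_rot: [0.0, 0.155, 0.988, 0.0]
wrist_force: [-1.8, 0.9, 5.0]
opening: 0.331
grasp_force: 58.7
```

```bash
cat > m.py <<'E'
from h import *
rel([.4593,-.0103,.113])
L=[]
for i in range(5):
    ctrl.camera('side');o=ctrl.get_obs();L.append([*o['torque'],*o['wrist_force']])
print("mean T,F",np.round(np.mean(L,0),3),"sd Tz",np.round(np.std(L,0)[2],3))
E
python3 m.py
```

```text
t 9.5 pos [ 0.4593 -0.0101  0.1141] z [ 7.e-04  0.e+00 -1.e+00] q [-0.28  0.07  1.99  0.    1.08 -1.54] F [-1.8  0.9  5. ] T [0.191 0.141 0.087] op 0.331 g 58.7
offset mm [-0.  -0.2  1.1]
mean T,F [ 0.188  0.208 -0.083 -1.3    1.042  5.466] sd Tz 0.018
```

Call:
apply_moves(moves=[{"jaw": 0.25,"offset": [0,0,0.04],"rot": [0,0,1.6]},{"jaw": 0.25,"offset": [0,0,0.03],"rot": [0,0,1.6]},{"jaw": 0.25,"offset": [0,0,0.04],"rot": [0,0,1.6]},{"jaw": 0.25,"offset": [0,0,0.03],"rot": [0,0,1.6]},{"jaw": 0.25,"offset": [0,0,0.04],"rot": [0,0,1.6]}])

```text
time_s: 10.38
eef_pos: [0.4593, -0.0101, 0.114]
eef_rot: [0.0, 0.223, 0.975, 0.0]
wrist_force: [-1.3, 1.8, 5.3]
opening: 0.332
grasp_force: 58.8
```

```bash
python3 m.py
```

```text
t 10.38 pos [ 0.4593 -0.0101  0.114 ] z [ 7.e-04  0.e+00 -1.e+00] q [-0.28  0.07  1.99  0.    1.08 -1.4 ] F [-1.3  1.8  5.3] T [0.25  0.205 0.08 ] op 0.332 g 58.8
offset mm [-0.1 -0.1  1. ]
mean T,F [ 0.201  0.21  -0.066 -0.899  1.906  5.357] sd Tz 0.017
```

Call:
apply_moves(moves=[{"jaw": 0.25,"offset": [0,0,0.04],"rot": [0,0,1.6]},{"jaw": 0.25,"offset": [0,0,0.03],"rot": [0,0,1.6]},{"jaw": 0.25,"offset": [0,0,0.04],"rot": [0,0,1.6]},{"jaw": 0.25,"offset": [0,0,0.03],"rot": [0,0,1.6]},{"jaw": 0.25,"offset": [0,0,0.04],"rot": [0,0,1.6]}])

```text
time_s: 11.25
eef_pos: [0.4593, -0.0101, 0.1138]
eef_rot: [0.0, 0.291, 0.957, 0.0]
wrist_force: [-1.3, 2.2, 5.6]
opening: 0.335
grasp_force: 58.7
```

```bash
python3 -c "
from h import *
rel([.4593,-.0101,.11])"
```

```text
t 11.25 pos [ 0.4593 -0.0101  0.1138] z [ 8.e-04  1.e-04 -1.e+00] q [-0.28  0.07  1.99  0.    1.08 -1.26] F [-1.3  2.2  5.6] T [0.225 0.14  0.082] op 0.335 g 58.7
offset mm [ 0.  -0.   3.8]
```

Call:
apply_moves(moves=[{"jaw": 0.25,"offset": [0,0,0.04],"rot": [0,0,1.6]},{"jaw": 0.25,"offset": [0,0,0.03],"rot": [0,0,1.6]},{"jaw": 0.25,"offset": [0,0,0.04],"rot": [0,0,1.6]},{"jaw": 0.25,"offset": [0,0,0.03],"rot": [0,0,1.6]},{"jaw": 0.25,"offset": [0,0,0.04],"rot": [0,0,1.6]}])

```text
time_s: 11.88
eef_pos: [0.4593, -0.0101, 0.1136]
eef_rot: [0.0, 0.357, 0.934, 0.0]
wrist_force: [-1.2, 1.3, 6.1]
opening: 0.33
grasp_force: 58.7
```

```bash
cat > r.py <<'E'
from h import *
rel([.4593,-.0101,.11])
E
python3 r.py
```

```text
t 11.88 pos [ 0.4593 -0.0101  0.1136] z [ 8.e-04  1.e-04 -1.e+00] q [-0.28  0.07  1.99  0.    1.08 -1.12] F [-1.2  1.3  6.1] T [0.182 0.236 0.033] op 0.33 g 58.7
offset mm [ 0.  -0.   3.6]
```

Call:
apply_moves(moves=[{"jaw": 0.25,"offset": [0,0,0.04],"rot": [0,0,1.6]},{"jaw": 0.25,"offset": [0,0,0.03],"rot": [0,0,1.6]},{"jaw": 0.25,"offset": [0,0,0.04],"rot": [0,0,1.6]},{"jaw": 0.25,"offset": [0,0,0.03],"rot": [0,0,1.6]},{"jaw": 0.25,"offset": [0,0,0.04],"rot": [0,0,1.6]}])

```text
time_s: 12.5
eef_pos: [0.4593, -0.0101, 0.1134]
eef_rot: [0.0, 0.421, 0.907, 0.0]
wrist_force: [-1.0, 1.7, 4.8]
opening: 0.331
grasp_force: 58.7
```

```bash
python3 r.py
```

```text
t 12.5 pos [ 0.4593 -0.0101  0.1134] z [ 8.e-04  1.e-04 -1.e+00] q [-0.28  0.07  1.99  0.    1.08 -0.98] F [-1.   1.7  4.8] T [0.214 0.272 0.039] op 0.331 g 58.7
offset mm [ 0.  -0.   3.4]
```

Call:
apply_moves(moves=[{"jaw": 0.25,"offset": [0,0,0.04],"rot": [0,0,1.6]},{"jaw": 0.25,"offset": [0,0,0.03],"rot": [0,0,1.6]},{"jaw": 0.25,"offset": [0,0,0.04],"rot": [0,0,1.6]},{"jaw": 0.25,"offset": [0,0,0.03],"rot": [0,0,1.6]},{"jaw": 0.25,"offset": [0,0,0.04],"rot": [0,0,1.6]}])

```text
time_s: 13.12
eef_pos: [0.4593, -0.0101, 0.1133]
eef_rot: [0.0, 0.483, 0.876, 0.0]
wrist_force: [-1.0, 0.8, 4.5]
opening: 0.335
grasp_force: 58.7
```

```bash
python3 r.py
```

```text
t 13.12 pos [ 0.4593 -0.0101  0.1133] z [ 8.e-04  1.e-04 -1.e+00] q [-0.28  0.07  1.99  0.    1.08 -0.84] F [-1.   0.8  4.5] T [0.192 0.21  0.121] op 0.335 g 58.7
offset mm [ 0.  -0.   3.3]
```

Call:
apply_moves(moves=[{"jaw": 0.25,"offset": [0,0,0.02],"rot": [0,0,1]},{"jaw": 0.25,"offset": [0,0,0.03],"rot": [0,0,1]},{"jaw": 0.25,"offset": [0,0,0.02],"rot": [0,0,1]},{"jaw": 0.25,"offset": [0,0,0.03],"rot": [0,0,1]},{"jaw": 0.25,"offset": [0,0,0.02],"rot": [0,0,1]}])

```text
time_s: 13.75
eef_pos: [0.4593, -0.0101, 0.1131]
eef_rot: [0.0, 0.521, 0.854, 0.0]
wrist_force: [-1.7, 2.2, 5.2]
opening: 0.33
grasp_force: 58.8
```

```bash
python3 r.py
```

```text
t 13.75 pos [ 0.4593 -0.0101  0.1131] z [ 8.e-04  1.e-04 -1.e+00] q [-0.28  0.07  1.99  0.    1.08 -0.76] F [-1.7  2.2  5.2] T [0.181 0.182 0.068] op 0.33 g 58.8
offset mm [ 0.  -0.   3.1]
```

Noise only; continuing.

Call:
apply_moves(moves=[{"jaw": 0.25,"offset": [0,0,0.04],"rot": [0,0,1.6]},{"jaw": 0.25,"offset": [0,0,0.03],"rot": [0,0,1.6]},{"jaw": 0.25,"offset": [0,0,0.04],"rot": [0,0,1.6]},{"jaw": 0.25,"offset": [0,0,0.03],"rot": [0,0,1.6]},{"jaw": 0.25,"offset": [0,0,0.04],"rot": [0,0,1.6]}])

```text
time_s: 14.38
eef_pos: [0.4594, -0.0101, 0.113]
eef_rot: [0.0, 0.579, 0.815, 0.0]
wrist_force: [-1.0, 1.7, 6.5]
opening: 0.332
grasp_force: 58.8
```

```bash
python3 r.py
```

```text
t 14.38 pos [ 0.4594 -0.0101  0.113 ] z [ 8.e-04  1.e-04 -1.e+00] q [-0.28  0.07  1.99  0.    1.08 -0.62] F [-1.   1.7  6.5] T [0.183 0.225 0.123] op 0.332 g 58.8
offset mm [ 0.  -0.1  3. ]
```

Call:
apply_moves(moves=[{"jaw": 0.25,"offset": [0,0,0.03],"rot": [0,0,1.3]},{"jaw": 0.25,"offset": [0,0,0.03],"rot": [0,0,1.3]},{"jaw": 0.25,"offset": [0,0,0.03],"rot": [0,0,1.3]},{"jaw": 0.25,"offset": [0,0,0.03],"rot": [0,0,1.3]},{"jaw": 0.25,"offset": [0,0,0.03],"rot": [0,0,1.3]}])

```text
time_s: 15.0
eef_pos: [0.4594, -0.0101, 0.1129]
eef_rot: [0.0, 0.624, 0.781, 0.0]
wrist_force: [-1.3, 1.3, 6.6]
opening: 0.333
grasp_force: 58.8
```

```bash
python3 r.py
```

```text
t 15.0 pos [ 0.4594 -0.0101  0.1129] z [ 9.e-04  1.e-04 -1.e+00] q [-0.28  0.07  1.99  0.    1.08 -0.5 ] F [-1.3  1.3  6.6] T [0.236 0.276 0.221] op 0.333 g 58.8
offset mm [-0.  -0.1  2.9]
```

```bash
python3 m.py
```

```text
t 15.0 pos [ 0.4594 -0.0101  0.1129] z [ 9.e-04  1.e-04 -1.e+00] q [-0.28  0.07  1.99  0.    1.08 -0.5 ] F [-1.3  1.3  6.6] T [0.236 0.276 0.221] op 0.333 g 58.8
offset mm [-0.2 -0.1 -0.1]
mean T,F [ 0.271  0.26   0.029 -1.277  1.486  6.467] sd Tz 0.046
```

Call:
apply_moves(moves=[{"jaw": 0.25,"offset": [0,0,0],"rot": [0,0,0]},{"jaw": 0.25,"offset": [0,0,0],"rot": [0,0,0]},{"jaw": 0.25,"offset": [0,0,0],"rot": [0,0,0]},{"jaw": 0.25,"offset": [0,0,0],"rot": [0,0,0.4]},{"jaw": 0.25,"offset": [0,0,0.03],"rot": [0,0,0.6]}])

```text
time_s: 15.88
eef_pos: [0.4594, -0.0101, 0.1129]
eef_rot: [0.0, 0.631, 0.776, 0.0]
wrist_force: [-1.9, 2.3, 7.3]
opening: 0.33
grasp_force: 58.9
```

```bash
python3 r.py; python3 m.py
```

```text
t 15.88 pos [ 0.4594 -0.0101  0.1129] z [ 9.e-04  1.e-04 -1.e+00] q [-0.28  0.07  1.99  0.    1.08 -0.49] F [-1.9  2.3  7.3] T [0.252 0.277 0.228] op 0.33 g 58.9
offset mm [ 0.  -0.1  2.9]
t 15.88 pos [ 0.4594 -0.0101  0.1129] z [ 9.e-04  1.e-04 -1.e+00] q [-0.28  0.07  1.99  0.    1.08 -0.49] F [-1.9  2.3  7.3] T [0.252 0.277 0.228] op 0.33 g 58.9
offset mm [-0.2 -0.2 -0.1]
mean T,F [ 0.272  0.288  0.082 -1.575  2.005  6.843] sd Tz 0.04
```

Call:
apply_moves(moves=[{"jaw": 1,"offset": [0,0,0],"rot": [0,0,0]},{"jaw": 1,"offset": [0,0,0],"rot": [0,0,0]},{"jaw": 1,"offset": [0,0,0],"rot": [0,0,0]},{"jaw": 1,"offset": [0,0,15],"rot": [0,0,0]},{"jaw": 1,"offset": [0,0,15],"rot": [0,0,0]}])

```text
time_s: 16.75
eef_pos: [0.4587, -0.0102, 0.0811]
eef_rot: [-0.0, 0.631, 0.776, -0.0]
wrist_force: [0.2, 0.3, 0.3]
opening: 0.998
grasp_force: 0.0
```

```bash
python3 -c "
from h import *
rel([.46,-.0105,.0825])"
```

```text
t 16.75 pos [ 0.4587 -0.0102  0.0811] z [-4.e-04  1.e-04 -1.e+00] q [-0.28  0.13  2.01 -0.    1.01 -0.49] F [0.2 0.3 0.3] T [-0.007  0.025 -0.046] op 0.998 g 0.0
offset mm [-0.6  1.2 -1.4]
```

Call:
apply_moves(moves=[{"jaw": 0.45,"offset": [-0.5,0.8,-1],"rot": [0,0,0]},{"jaw": 0.45,"offset": [0,0,0],"rot": [0,0,0]},{"jaw": 0.45,"offset": [0,0,0],"rot": [0,0,0]},{"jaw": 0.45,"offset": [0,0,0],"rot": [0,0,0]},{"jaw": 0.45,"offset": [0,0,0],"rot": [0,0,0]}])

```text
time_s: 17.38
eef_pos: [0.4595, -0.0108, 0.0838]
eef_rot: [-0.0, 0.631, 0.776, -0.0]
wrist_force: [-4.1, -0.8, 6.2]
opening: 0.514
grasp_force: 60.9
```

```bash
python3 -c "
from h import *
rel([.46,-.0105,.0825])"
```

```text
t 17.38 pos [ 0.4595 -0.0108  0.0838] z [-9.e-04 -5.e-04 -1.e+00] q [-0.28  0.12  2.01 -0.    1.01 -0.49] F [-4.1 -0.8  6.2] T [-0.171  0.998  0.015] op 0.514 g 60.9
offset mm [0.2 0.5 1.3]
```

Gripped well. Now tightening.

Call:
apply_moves(moves=[{"jaw": 0.45,"offset": [0,-0.4,0],"rot": [0,0,6]},{"jaw": 0.45,"offset": [0,0,0],"rot": [0,0,6]},{"jaw": 0.45,"offset": [0,0,0],"rot": [0,0,6]},{"jaw": 0.45,"offset": [0,0,0],"rot": [0,0,6]},{"jaw": 0.45,"offset": [0,0,0],"rot": [0,0,6]}])

```text
time_s: 18.0
eef_pos: [0.4592, -0.0107, 0.0838]
eef_rot: [-0.0, 0.811, 0.585, -0.0]
wrist_force: [-4.4, -0.3, 5.5]
opening: 0.521
grasp_force: 60.9
```

```bash
python3 r.py
```

```text
t 18.0 pos [ 0.4592 -0.0107  0.0838] z [-8.e-04 -4.e-04 -1.e+00] q [-0.28  0.12  2.01 -0.    1.01  0.04] F [-4.4 -0.3  5.5] T [0.048 0.928 0.267] op 0.521 g 60.9
offset mm [  0.6  -0.1 -26.2]
```

Call:
apply_moves(moves=[{"jaw": 0.45,"offset": [0,0,0],"rot": [0,0,6]},{"jaw": 0.45,"offset": [0,0,0],"rot": [0,0,6]},{"jaw": 0.45,"offset": [0,0,0],"rot": [0,0,6]},{"jaw": 0.45,"offset": [0,0,0],"rot": [0,0,6]},{"jaw": 0.45,"offset": [0,0,0],"rot": [0,0,6]}])

```text
time_s: 18.62
eef_pos: [0.4589, -0.0105, 0.0838]
eef_rot: [-0.0, 0.935, 0.355, -0.001]
wrist_force: [-5.9, 0.1, 6.7]
opening: 0.52
grasp_force: 61.0
```

```bash
python3 r.py
```

```text
t 18.62 pos [ 0.4589 -0.0105  0.0838] z [-0.0013 -0.     -1.    ] q [-0.28  0.12  2.01 -0.    1.01  0.56] F [-5.9  0.1  6.7] T [0.207 1.006 0.302] op 0.52 g 61.0
offset mm [  0.5  -0.1 -26.2]
```

Call:
apply_moves(moves=[{"jaw": 0.45,"offset": [0,0,0],"rot": [0,0,3]},{"jaw": 0.45,"offset": [0,0,0],"rot": [0,0,3]},{"jaw": 0.45,"offset": [0,0,0],"rot": [0,0,3]},{"jaw": 0.45,"offset": [0,0,0],"rot": [0,0,3]},{"jaw": 0.45,"offset": [0,0,0],"rot": [0,0,3]}])

```text
time_s: 19.25
eef_pos: [0.4588, -0.0104, 0.0838]
eef_rot: [-0.0, 0.973, 0.231, -0.001]
wrist_force: [-5.8, 0.9, 6.9]
opening: 0.515
grasp_force: 60.9
```

```bash
python3 r.py
```

```text
t 19.25 pos [ 0.4588 -0.0104  0.0838] z [-1.5e-03  2.0e-04 -1.0e+00] q [-0.28  0.12  2.01 -0.    1.01  0.82] F [-5.8  0.9  6.9] T [0.311 0.992 0.344] op 0.515 g 60.9
offset mm [  0.5  -0.1 -26.2]
```

Call:
apply_moves(moves=[{"jaw": 0.45,"offset": [0,0,0],"rot": [0,0,2]},{"jaw": 0.45,"offset": [0,0,0],"rot": [0,0,2]},{"jaw": 0.45,"offset": [0,0,0],"rot": [0,0,2]},{"jaw": 0.45,"offset": [0,0,0],"rot": [0,0,2]},{"jaw": 0.45,"offset": [0,0,0],"rot": [0,0,2]}])

```text
time_s: 19.88
eef_pos: [0.4588, -0.0103, 0.0838]
eef_rot: [-0.0, 0.989, 0.146, -0.001]
wrist_force: [-6.9, 0.3, 8.4]
opening: 0.517
grasp_force: 60.9
```

```bash
python3 r.py
```

```text
t 19.88 pos [ 0.4588 -0.0103  0.0838] z [-1.5e-03  4.0e-04 -1.0e+00] q [-0.28  0.12  2.01 -0.    1.01  1.  ] F [-6.9  0.3  8.4] T [0.357 1.006 0.323] op 0.517 g 60.9
offset mm [  0.5  -0.1 -26.2]
```

Call:
apply_moves(moves=[{"jaw": 1,"offset": [0,0,0],"rot": [0,0,0]},{"jaw": 1,"offset": [0,0,0],"rot": [0,0,0]},{"jaw": 1,"offset": [0,0,0],"rot": [0,0,0]},{"jaw": 1,"offset": [0,0,-30],"rot": [0,0,0]},{"jaw": 1,"offset": [0,0,-30],"rot": [0,0,0]}])

```text
time_s: 20.5
eef_pos: [0.4592, -0.0106, 0.1437]
eef_rot: [-0.0, 0.989, 0.146, -0.0]
wrist_force: [1.5, 0.1, 0.0]
opening: 0.995
grasp_force: 0.0
```

Call:
apply_moves(moves=[{"jaw": 1,"offset": [0,0,-40],"rot": [0,0,0]},{"jaw": 1,"offset": [0,0,-30],"rot": [0,0,0]},{"jaw": 1,"offset": [0,0,0],"rot": [0,0,0]},{"jaw": 1,"offset": [0,0,0],"rot": [0,0,0]},{"jaw": 1,"offset": [0,0,0],"rot": [0,0,0]}])

```text
time_s: 21.12
eef_pos: [0.4586, -0.0104, 0.2119]
eef_rot: [-0.001, 0.989, 0.146, -0.001]
wrist_force: [0.6, -0.1, -0.4]
opening: 0.999
grasp_force: 0.0
```

```bash
python3 -c "
from h import *
rel([.46,-.0105,.2])
im,d=ctrl.camera('side');P=cloud('side',d)
m=(abs(P[...,0]-.46)<.014)&(abs(P[...,1]+.015)<.02)&(P[...,2]>.12)&(P[...,2]<.155)
print(np.percentile(P[m][:,2],[50,90,98]))
cv2.imwrite('pics/e.png',cv2.resize(im[150:270,270:400,::-1],None,fx=4,fy=4,interpolation=cv2.INTER_CUBIC))
"
```

```text
t 21.12 pos [ 0.4586 -0.0104  0.2119] z [-2.5e-03  7.0e-04 -1.0e+00] q [-0.28 -0.07  1.91  0.    1.3   1.  ] F [ 0.6 -0.1 -0.4] T [-0.052  0.007 -0.059] op 0.999 g 0.0
offset mm [ 1.3  0.5 11.9]
[0.1359559  0.14304128 0.14354742]
```

View pics/e.png

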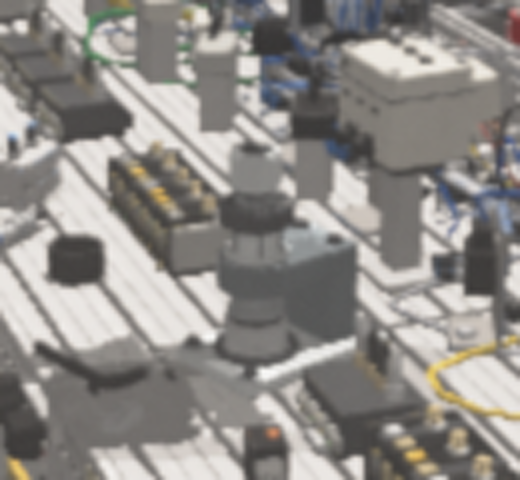

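The side view shows the fixture intact, with the knob at (255,170) and the ring at (258,210). The knob sits about 2 mm lower, as expected from 1.5 rad of turning, and the gripper is clear. Handing in.

```bash
python3 -c "
from bench import ctrl
print(ctrl.hand_in())"
```

```text
the job is handed in; nothing more can be done
None
```

I freed the lock ring, wound the spindle down to a nip of about 20 N (estimated from wrist torque), retightened the ring about 10° past its starting angle, and handed the job in at about 21 s; the verdict was not shown.

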